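# Find the tin that is not empty

### The arm

A 6-joint arm with a two-finger parallel gripper is mounted at the origin on the work surface. World frame = base frame: x ahead of the robot, y to its left, z up, the work surface at z = 0. Lengths are in m, angles in rad, forces in N, time in s.
With the tool pointing down it reaches from about 0.375 to 0.975 m from the base axis. Payload 3.8 kg.
Tool frame: the origin (TCP) lies on the centre line of the jaws, within the pads' length; the fingertips stand 25 mm ahead of it and the grasp point (between the pads) lies 6 mm ahead of it; y points along the fingers, z is the direction in which the jaws open and shut, and the axes are right-handed (so a half turn about y gives the same grasp; the last joint's range is limited). The gripper opens to 85 mm and grips with 20 to 120 N. Pads are 22 mm wide; open, the fingers measure 114 mm over their backs; the gripper's body (76 mm by 85 mm) begins 54 mm behind the grasp point. The pads swing forward as they close: fully open they stand 13 mm farther back than shut.
Start: joints at [-1.373, 0.264, 1.604, -0, 1.274, -0.037], TCP at [0.157, -0.656, 0.226] pointing down, gripper open.
Joint ranges: [-2.63, 2.63], [-0.94, 2.18], [0.31, 2.57], [-1.31, 4.45], [0, 2.66], [-2.55, 2.55]. Speed limits (rad/s): [2.57, 2.57, 3.14, 3.14, 3.14, 3.14].

### API

Orientations are given as a rotation vector (axis times angle).
In Python, from workcell import bot gives the robot as it stands.
- The arm moves only by the shell command python3 -m jog 'ROWS' [FORCE]. ROWS is JSON, a list of rows, each a list of 5 numbers: the shift along the world's x, y, z in mm, then the turn about the world's z in degrees, then the finger opening in mm, from 0 to 85.4. A call has exactly 10 rows; each row is the pose to reach, as a shift and turn from the pose commanded when the call began; what a row does not reach only later rows make up. A row lasts 1/8 s, in which the tool goes at most 62.5 mm and 10.7 degrees, less where a joint would pass 70% of its speed; a pose out of reach is approached as far as the arm can. A call with a gripper value outside its range is refused whole. The fingers move at their own pace and stop on an object; FORCE is the grip in N (left out, the last holds). Time passes only in rows, so rows that repeat a pose let the fingers close, or fill a call up. It gives the time, the measured TCP pose, the force and the opening at its end, in the units of the state.
- bot.read_state(): the state, without advancing time (a new reading comes with each control period).
- bot.read_camera(name): name is "scene" or "top" or "wrist"; returns a dict with "pixels" (384x512x3 uint8, red, green, blue), "fx", "fy", "cx", "cy" (pixels), "R" (3x3) and "t" (3): a world point X has camera coordinates R X + t. Camera axes: x right, y down, z forward; pixel columns grow to the right and rows downward; lengths in m; the calibration is good to about 2 mm. A picture is of the moment at which its call begins. There is no depth.
- bot.finish_job(): hands the job in, once; it reports no verdict.
The state is a dict: "time": time; "q": joint angles; "joint_vel": joint speeds; "joint_torque": joint torques, N m; "tool_pos": TCP position; "tcp_rot": TCP orientation; "wrist_force": force on the tool from outside, world axes, zero at the start; "torque": the same for the moment, N m; "width": opening from 0.0 (shut) to 1.0 (fully open).
Only numpy, scipy, OpenCV 4.12 (cv2) and the standard library are available. Lean on these libraries where they do the work, as an engineer would, in place of code of your own. Each camera call takes 0.05 s, during which the arm holds its last target.

### The job

One of the three closed tins on the sorting bench still has something in it. Working from the robot's left to its right, lift each tin in turn clear of the bench and hold it a moment to feel its weight; the full one goes upright into the empty cell of the crate, set down and not dropped, and the two empty ones are left standing where they stood. Do not tip any tin over, and leave the jar, the bottle, the can and the tub alone.

Things in the scene. Friction and masses are not known exactly. Their poses are not given: they have to be found in the camera images.
- tin_left_mid (a point): centre (half-way up, 38 mm above the underside) of the leftmost (largest y) of three look-alike closed metal tins standing on the bench 130 mm or more apart; 60 mm along its x, 84 mm along its y, 76 mm tall; seams stand out 1 mm; black cap on top 26 mm across, 5 mm high, 20 mm off centre to +y. Any one of the three holds a hidden solid load (0.5 to 0.8 kg in all); the others are empty (about 0.16 kg)
- tin_middle_mid (a point): centre (half-way up, 38 mm above the underside) of the middle of three look-alike closed metal tins standing on the bench 130 mm or more apart; 60 mm along its x, 84 mm along its y, 76 mm tall; seams stand out 1 mm; black cap on top 26 mm across, 5 mm high, 20 mm off centre to +y. Any one of the three holds a hidden solid load (0.5 to 0.8 kg in all); the others are empty (about 0.16 kg)
- tin_right_mid (a point): centre (half-way up, 38 mm above the underside) of the rightmost (smallest y) of three look-alike closed metal tins standing on the bench 130 mm or more apart; 60 mm along its x, 84 mm along its y, 76 mm tall; seams stand out 1 mm; black cap on top 26 mm across, 5 mm high, 20 mm off centre to +y. Any one of the three holds a hidden solid load (0.5 to 0.8 kg in all); the others are empty (about 0.16 kg)
- tin_left: the left tin itself, origin at the centre of its underside, axes as for its centre point; a load inside may shift a few mm
- tin_middle: the middle tin itself, origin at the centre of its underside, axes as for its centre point; a load inside may shift a few mm
- tin_right: the right tin itself, origin at the centre of its underside, axes as for its centre point; a load inside may shift a few mm
- crate_free_cell (a point): centre of the inner floor of the crate's empty cell, 5 mm above the bench. The cell is 130 mm along x and 130 mm along y inside; its walls are 5 mm thick and rise to 50 mm above the bench. The crate's other cell lies to +x of it and holds the jar
- crate: fixed open grey plastic crate, 275 mm along its x, 140 mm along its y, 50 mm high, with one cross wall that makes two cells; origin at the centre of its underside; the empty cell is the one at its -x end, nearer the robot, its centre at (-67.5, 0, 5) mm
- jar: closed glass jar, 68 mm across and 70 mm tall, standing in the far cell of the crate; origin at the centre of its underside; leave alone
- bottle: amber bottle, 60 mm across and 170 mm tall, standing beyond the tins; origin at the centre of its underside; leave alone
- can: plain drinks can, 66 mm across and 115 mm tall, standing beyond the tins; origin at the centre of its underside; leave alone
- tub: fixed round tub of bottle caps, 110 mm across and 50 mm high, standing beyond the tins; origin at the centre of its underside; leave alone
Things that resemble listed ones, but are neither listed nor needed, are in the scene too. What is shaped like the tin_middle but blue or turquoise is not meant. What is shaped like the tin_right but blue is not meant.

How it is judged:
On the way, in this order (a step that is already met when the one before it is completed fails the run):
1. the left tin is lifted clear of the bench (by more than 10 mm) and held up for 0.3 s (height (world z) of tin_left_mid above 0.048 m), for 0.3 s.
2. the middle tin is lifted clear of the bench (by more than 10 mm) and held up for 0.3 s (height (world z) of tin_middle_mid above 0.048 m), for 0.3 s.
3. the right tin is lifted clear of the bench (by more than 10 mm) and held up for 0.3 s (height (world z) of tin_right_mid above 0.048 m), for 0.3 s.
At the end, for the whole second after the job is handed in: The full tin stands in the crate's empty cell, its weight (over 3.5 N) on it, centre within 45 mm of the cell's in crate x and y and 28 to 48 mm above its floor; the empties stand on the bench within 40 mm of their starts; all tins upright within 0.12 rad and still (under 0.02 m/s) ((((x of tin_left_mid in the frame of crate_free_cell between -0.045 and 0.045 m and y of tin_left_mid in the frame of crate_free_cell between -0.045 and 0.045 m and z of tin_left_mid in the frame of crate_free_cell between 0.028 and 0.048 m) and contact force between tin_left and crate above 3.5 N and (distance of tin_middle_mid from where it was at the start of the episode below 0.04 m and height (world z) of tin_middle_mid between 0.03 and 0.046 m) and (distance of tin_right_mid from where it was at the start of the episode below 0.04 m and height (world z) of tin_right_mid between 0.03 and 0.046 m)) or ((x of tin_middle_mid in the frame of crate_free_cell between -0.045 and 0.045 m and y of tin_middle_mid in the frame of crate_free_cell between -0.045 and 0.045 m and z of tin_middle_mid in the frame of crate_free_cell between 0.028 and 0.048 m) and contact force between tin_middle and crate above 3.5 N and (distance of tin_left_mid from where it was at the start of the episode below 0.04 m and height (world z) of tin_left_mid between 0.03 and 0.046 m) and (distance of tin_right_mid from where it was at the start of the episode below 0.04 m and height (world z) of tin_right_mid between 0.03 and 0.046 m)) or ((x of tin_right_mid in the frame of crate_free_cell between -0.045 and 0.045 m and y of tin_right_mid in the frame of crate_free_cell between -0.045 and 0.045 m and z of tin_right_mid in the frame of crate_free_cell between 0.028 and 0.048 m) and contact force between tin_right and crate above 3.5 N and (distance of tin_left_mid from where it was at the start of the episode below 0.04 m and height (world z) of tin_left_mid between 0.03 and 0.046 m) and (distance of tin_middle_mid from where it was at the start of the episode below 0.04 m and height (world z) of tin_middle_mid between 0.03 and 0.046 m))) and angle between each of tin_left_mid, tin_middle_mid, tin_right_mid's own z axis and vertical below 0.12 rad and linear speed of each of tin_left, tin_middle, tin_right below 0.02 m/s); the robot touches nothing.
It fails at once if a tin is tipped by more than 0.6 rad (angle between any of tin_left_mid, tin_middle_mid, tin_right_mid's own z axis and vertical above 0.6 rad).
It fails at once if a tin is dropped or thrown (moves faster than 0.65 m/s, as after a fall of some 20 mm, while the fingers do not touch it) ((contact force between tin_left and the fingers below 0.05 N and linear speed of tin_left above 0.65 m/s) or (contact force between tin_middle and the fingers below 0.05 N and linear speed of tin_middle above 0.65 m/s) or (contact force between tin_right and the fingers below 0.05 N and linear speed of tin_right above 0.65 m/s)).
It fails at once if the jar, bottle or can is moved by more than 30 mm or tipped over (distance of any of jar, bottle, can from where it was at the start of the episode above 0.03 m or angle between any of jar, bottle, can's own z axis and vertical above 0.5 rad).
It fails at once if the tub is struck (more than 5 N from the arm, the fingers or a tin) (contact force between any of the arm, the fingers, tin_left, tin_middle, tin_right and tub above 5 N).
It also fails if it takes over 72 s, if anything falls off the work surface, if the arm or the gripper's body presses on something with over 40 N, if the wrist force passes 120 N, or if a joint passes its speed limit or range.

## Working session

There is one attempt and no reset: what is moved stays moved. The work goes in short steps, Python scripts to look and compute and a shell command to move; the robot and the scene stay as the last step left them, time stands still between calls to the robot, and variables do not carry over. Pictures are saved under pics/ and viewed, and the job is handed in when it is done.

```bash
ls; mkdir -p pics; python3 - <<'E'
from workcell import bot
import cv2,pickle
s=bot.read_state();print({k:s[k] for k in s if k not in('joint_vel','joint_torque')})
d={}
for n in("scene","top","wrist"):
    c=bot.read_camera(n);d[n]=c
    cv2.imwrite(f"pics/{n}0.png",c["pixels"][:,:,::-1])
    print(n,c["fx"],c["cx"],c["cy"],c["R"],c["t"])
pickle.dump(d,open("cams0.pkl","wb"))
E
```

```text
pics
{'time': 0.0, 'q': array([-1.37291572e+00,  2.64790791e-01,  1.60539662e+00,  1.67258724e-05,
        1.27371179e+00, -3.68952879e-02]), 'tool_pos': array([ 0.15687936, -0.65573603,  0.22482448]), 'tcp_rot': array([-0.24747162,  2.09941491, -2.09455764]), 'wrist_force': array([0.44490589, 0.31527276, 0.23130872]), 'torque': array([0.02223803, 0.03940873, 0.065315  ]), 'width': 0.9989286620175254}
scene 350.701160761497 253.57726462132806 196.87526217981613 [[-0.57491428  0.81806731 -0.01547373]
 [ 0.60328582  0.41104476 -0.68343868]
 [-0.55273845 -0.40225374 -0.72984391]] [ 0.30823913 -0.28594363  1.22676233]
top 373.13573456399655 258.01496979179603 196.47595054156469 [[-2.50385576e-04 -9.99995210e-01  3.08489796e-03]
 [-9.95669203e-01 -3.74922429e-05 -9.29668582e-02]
 [ 9.29665285e-02 -3.09481545e-03 -9.95664425e-01]] [-0.02568366  0.55293865  0.91736293]
wrist 307.15594077425544 256.92902954603113 189.99491893903004 [[ 0.23217307 -0.9726709  -0.00264278]
 [-0.93006022 -0.22279583  0.29214724]
 [-0.28475191 -0.06537078 -0.9563697 ]] [-0.67343545 -0.03792689  0.3801778 ]
```

View pics/scene0.png

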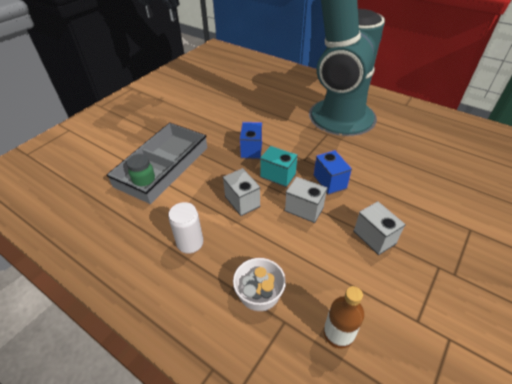

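View pics/top0.png

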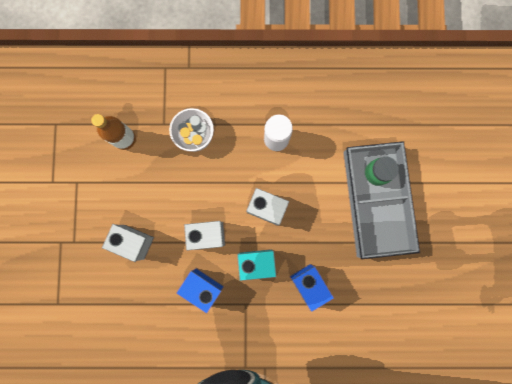

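View pics/wrist0.png

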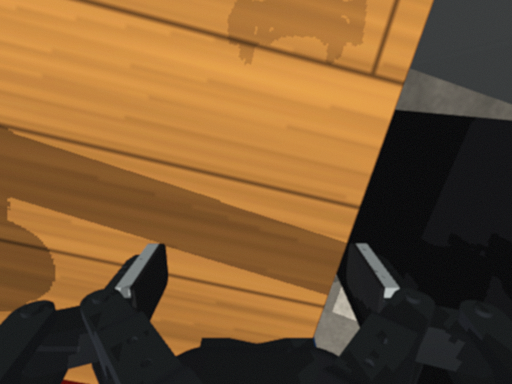

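The top view shows grey tins at about (127,243) left, (205,236) middle and (268,206) right. The lures are turquoise at (257,265), blue at (200,291) and blue at (312,288). I choose the three grey ones and check them in a close crop.

```bash
cat > h.py <<'E'
import numpy as np,cv2
def ray(c,px,z):
    px=np.atleast_2d(np.asarray(px,float)); R=np.array(c["R"]);t=np.array(c["t"])
    d=np.c_[(px[:,0]-c["cx"])/c["fx"],(px[:,1]-c["cy"])/c["fy"],np.ones(len(px))]@R
    o=-R.T@t
    return (o+d*((z-o[2])/d[:,2])[:,None])[:,:2]
def proj(c,P):
    X=np.atleast_2d(P)@np.array(c["R"]).T+np.array(c["t"]); return np.c_[c["fx"]*X[:,0]/X[:,2]+c["cx"],c["fy"]*X[:,1]/X[:,2]+c["cy"]]
def rect(P):
    (x,y),(w,h),a=cv2.minAreaRect((P*1000).astype(np.float32))
    return x,y,w,h,a
def tin(c,seed,r=32,thr=None,save=None):
    p=c["pixels"].astype(int); hsv=cv2.cvtColor(c["pixels"],cv2.COLOR_RGB2HSV)
    m=((hsv[:,:,1]<60)&(hsv[:,:,2]>(thr or 170))).astype(np.uint8)
    k=np.zeros_like(m);cv2.circle(k,seed,r,1,-1);m&=k
    cs,_=cv2.findContours(m,cv2.RETR_EXTERNAL,cv2.CHAIN_APPROX_NONE)
    ct=max(cs,key=cv2.contourArea)[:,0]
    f=np.zeros_like(m);cv2.fillPoly(f,[ct],1)
    kk=f&(hsv[:,:,2]<70)
    v,u=np.nonzero(kk); 
    return ct,(u.mean(),v.mean()),len(u)
E
python3 - <<'E'
import pickle
from h import *
d=pickle.load(open("cams0.pkl","rb"));c=d["top"]
hsv=cv2.cvtColor(c["pixels"],cv2.COLOR_RGB2HSV)
im=cv2.resize(c["pixels"][180:320,90:350,::-1],None,fx=3,fy=3,interpolation=cv2.INTER_NEAREST)
for n,s in dict(left=(127,243),mid=(205,236),right=(268,206)).items():
    ct,cap,k=tin(c,s)
    r=rect(ray(c,ct,.076)); cp=ray(c,cap,.081)[0]*1000
    print(n,np.round(r,1),"cap",cp.round(1),k)
    cv2.polylines(im,[((ct-[90,180])*3+1).astype(np.int32)],True,(0,0,255),1)
cv2.imwrite("pics/crop0.png",im)
print(hsv[243,118:160,1:].tolist())
E
```

```text
left [439.8 293.3  84.6  61.3  67.3] cap [446.8 309.5] 89
mid [456.4 105.3  61.   84.7   5.7] cap [454.7 124. ] 87
right [526.  -46.6  83.8  60.7  67.4] cap [533.4 -29.5] 82
[[21, 61], [12, 86], [6, 118], [6, 175], [7, 217], [3, 222], [3, 221], [5, 220], [5, 220], [3, 222], [5, 223], [5, 223], [5, 223], [6, 225], [5, 225], [6, 223], [3, 222], [2, 222], [3, 221], [3, 222], [3, 223], [5, 223], [6, 225], [6, 221], [7, 179], [2, 106], [8, 94], [8, 100], [8, 102], [8, 101], [5, 99], [3, 98], [11, 91], [71, 93], [127, 108], [137, 108], [138, 107], [133, 109], [142, 108], [137, 108], [135, 108], [136, 107]]
```

View pics/crop0.png

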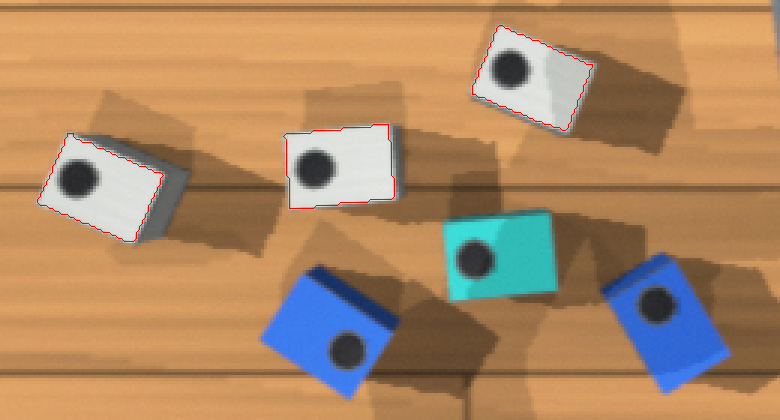

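The outlines match the 60×84 mm top faces, with each cap toward +y, so the choice holds. Next I measure the crate, the lures and the tool yaw.

```bash
python3 - <<'E'
import pickle
from h import *
from scipy.spatial.transform import Rotation as Ro
from workcell import bot
d=pickle.load(open("cams0.pkl","rb"));c=d["top"]
hsv=cv2.cvtColor(c["pixels"],cv2.COLOR_RGB2HSV)
for n,s in dict(turq=(257,265),blue1=(200,291),blue2=(312,288)).items():
    m=((hsv[:,:,1]>140)&(hsv[:,:,0]>80)&(hsv[:,:,0]<130)&(hsv[:,:,2]>150)).astype(np.uint8)
    k=np.zeros_like(m);cv2.circle(k,s,28,1,-1);m&=k
    ct=max(cv2.findContours(m,0,1)[0],key=cv2.contourArea)[:,0]
    r=cv2.minAreaRect((ray(c,ct,.076)*1000).astype(np.float32)); print(n,np.round(r[0]),np.round(r[1]),round(r[2]),cv2.boxPoints(r).round().tolist())
m=((hsv[:,:,1]<70)&(hsv[:,:,2]<200)).astype(np.uint8);m[:, :335]=0;m[:,430:]=0;m[:130]=0;m[270:]=0
ct=max(cv2.findContours(m,0,1)[0],key=cv2.contourArea)[:,0]
r=cv2.minAreaRect((ray(c,ct,.05)*1000).astype(np.float32));print("crate",r,cv2.boxPoints(r).round().tolist())
im=cv2.resize(c["pixels"][130:270,330:430,::-1],None,fx=4,fy=4,interpolation=cv2.INTER_NEAREST)
cv2.polylines(im,[((ct-[330,130])*4+2).astype(np.int32)],True,(0,0,255),1)
cv2.imwrite("pics/crate0.png",im)
R=Ro.from_rotvec(bot.read_state()["tcp_rot"]).as_matrix();print(R.round(3))
print("jaw yaw",np.degrees(np.arctan2(R[1,2],R[0,2])))
for n,p in dict(can=(277,143),tub=(192,130),bottle=(122,138)).items(): print(n,ray(c,p,0.0)*1000)
E
```

```text
turq [386. -21.] [59. 82.] 5 [[353.0, 17.0], [361.0, -65.0], [420.0, -60.0], [412.0, 22.0]]
blue1 [325. 113.] [84. 60.] 57 [[277.0, 95.0], [327.0, 62.0], [373.0, 132.0], [323.0, 165.0]]
blue2 [ 335. -151.] [92. 59.] 31 [[281.0, -149.0], [311.0, -200.0], [390.0, -153.0], [360.0, -102.0]]
crate ((543.7481689453125, -327.3532409667969), (277.4428405761719, 154.43824768066406), 6.012887001037598) [[398.0, -265.0], [414.0, -419.0], [690.0, -390.0], [674.0, -236.0]]
[[-0.973 -0.     0.233]
 [-0.233  0.002 -0.973]
 [-0.    -1.    -0.002]]
jaw yaw -76.54773870104995
can [[696.74759732 -75.84125117]]
tub [[731.56879607 148.38452161]]
bottle [[709.94760064 332.22010723]]
```

View pics/crate0.png

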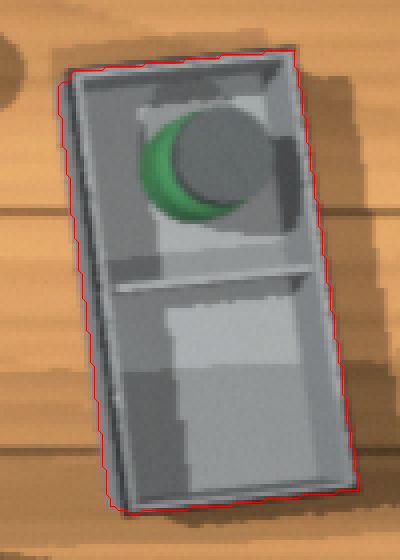

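```bash
python3 - <<'E'
import pickle
from h import *
c=pickle.load(open("cams0.pkl","rb"))["top"]
p=np.array([(76,76),(295,52),(355,487),(126,507),(112,289),(308,266)])/4+[330,130]
P=ray(c,p,.05)*1000;print(P.round(1))
for a,b in((0,1),(1,2),(2,3),(3,0)):
    v=P[a]-P[b];print(np.linalg.norm(v).round(1),np.degrees(np.arctan2(v[1],v[0])).round(1))
cc=P[:4].mean(0);a=np.arctan2(*( (P[0]-P[3]+P[1]-P[2])[::-1]));print(cc,np.degrees(a),"cell",cc-67.5*np.array([np.cos(a),np.sin(a)]))
E
```

```text
[[ 669.6 -252.6]
 [ 684.9 -389.9]
 [ 415.7 -416.6]
 [ 403.7 -276.9]
 [ 536.4 -271.7]
 [ 550.6 -393. ]]
138.1 96.4
270.6 5.7
140.2 -85.1
267.0 -174.8
[ 543.47255414 -333.99121839] 5.438176412202466 cell [ 476.27636902 -340.38830405]
```

```bash
python3 -m jog '[[40,35,0,5,85],[80,70,0,10,85],[120,105,0,15,85],[165,145,0,20,85],[210,180,0,25,85],[250,220,0,30,85],[290,260,0,35,85],[292,315,0,40,85],[291,375,0,45,85],[290,435,0,50,85]]' 60
python3 -m jog '[[0,60,0,1,85],[0,120,0,2,85],[0,180,0,3,85],[-1,240,0,4,85],[-3,300,0,4,85],[-4,360,0,4,85],[-5,420,0,4,85],[-6,475,0,4,85],[-7,514,0,4,85],[-7,514,0,4,85]]'
python3 - <<'E'
from workcell import bot
import cv2
from h import *
import pickle
s=bot.read_state();print(s["tool_pos"],s["width"])
c=bot.read_camera("wrist");cv2.imwrite("pics/w1.png",c["pixels"][:,:,::-1]);pickle.dump(c,open("w1.pkl","wb"))
from scipy.spatial.transform import Rotation as Ro
R=Ro.from_rotvec(s["tcp_rot"]).as_matrix();print("jaw yaw",np.degrees(np.arctan2(R[1,2],R[0,2])))
E
```

```text
time: 1.4
tool_pos: [0.4468, -0.2195, 0.2258]
tcp_rot: [-0.955, 1.54, -1.539]
wrist_force: [0.3, 0.7, 1.0]
width: 0.999
time: 2.65
tool_pos: [0.4394, 0.2948, 0.2257]
tcp_rot: [-1.0, 1.491, -1.49]
wrist_force: [-0.1, -0.8, -0.8]
width: 0.999
[0.43939714 0.29480224 0.22574518] 0.9985909428249334
jaw yaw -22.32698986636297
```

View pics/w1.png

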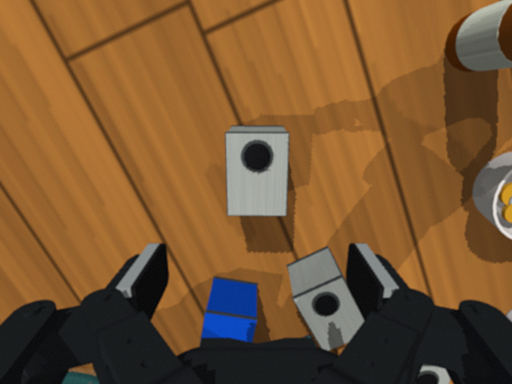

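The wrist view shows the left tin's top between the jaws, at about cols 226–288 and rows 130–215. I cross-check its position with that camera.

```bash
python3 - <<'E'
from h import *
import pickle
c=pickle.load(open("w1.pkl","rb"))
hsv=cv2.cvtColor(c["pixels"],cv2.COLOR_RGB2HSV)
P=ray(c,[(227,133),(288,133),(287,215),(228,215)],.076)*1000
print(P.round(1),P.mean(0), ray(c,(257,156),.081)*1000)
for y in(190,): print(hsv[y,218:296,1:].tolist()[::2])
E
```

```text
[[428.1 343.7]
 [482.2 321.5]
 [451.4 243. ]
 [394.7 266.3]] [439.10142648 293.64458358] [[446.55445455 313.04773827]]
[[179, 147], [176, 149], [177, 147], [181, 145], [87, 114], [9, 170], [9, 169], [11, 168], [10, 171], [13, 175], [7, 174], [11, 170], [11, 169], [9, 167], [9, 172], [12, 174], [10, 175], [10, 171], [8, 170], [11, 170], [14, 168], [12, 171], [11, 170], [10, 173], [8, 165], [9, 169], [6, 167], [9, 173], [9, 167], [9, 171], [9, 169], [9, 171], [9, 166], [8, 168], [6, 133], [159, 80], [181, 90], [172, 95], [173, 112]]
```

Both views agree to within 1 mm, so I descend, grip and lift.

```bash
python3 -m jog '[[0,-1,-40,0,85],[0,-1,-80,0,85],[0,-1,-115,0,85],[0,-1,-140,0,85],[0,-1,-160,0,85],[0,-1,-172,0,85],[0,-1,-178,0,85],[0,-1,-178,0,85],[0,-1,-178,0,50],[0,-1,-178,0,50]]' 60
python3 -m jog '[[0,0,0,0,50],[0,0,0,0,50],[0,0,0,0,50],[0,0,0,0,50],[0,0,0,0,50],[0,0,0,0,50],[0,0,2,0,50],[0,0,4,0,50],[0,0,6,0,50],[0,0,8,0,50]]' 60
python3 - <<'E'
from workcell import bot
import cv2
c=bot.read_camera("wrist");cv2.imwrite("pics/w2.png",c["pixels"][:,:,::-1])
E
```

```text
time: 3.95
tool_pos: [0.441, 0.2922, 0.0496]
tcp_rot: [-0.994, 1.492, -1.492]
wrist_force: [0.9, -0.0, -0.6]
width: 0.686
time: 5.2
tool_pos: [0.4398, 0.2914, 0.056]
tcp_rot: [-0.997, 1.493, -1.493]
wrist_force: [-0.4, -0.7, -1.9]
width: 0.691
```

View pics/w2.png

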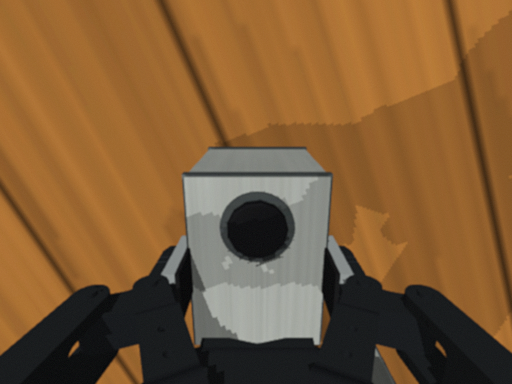

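The tin is held squarely between the pads (rows 170–345). I lift it to about 30 mm and hold.

```bash
python3 -m jog '[[0,0,5,0,50],[0,0,11,0,50],[0,0,17,0,50],[0,0,22,0,50],[0,0,22,0,50],[0,0,22,0,50],[0,0,22,0,50],[0,0,22,0,50],[0,0,22,0,50],[0,0,22,0,50]]' 60
python3 - <<'E'
from workcell import bot
import cv2
for n in("scene","wrist"):
    c=bot.read_camera(n);cv2.imwrite(f"pics/{n}3.png",c["pixels"][:,:,::-1])
for i in range(4): s=bot.read_state();print(s["wrist_force"],s["torque"],s["tool_pos"]);bot.read_camera("wrist")
E
```

```text
time: 6.5
tool_pos: [0.44, 0.2915, 0.0781]
tcp_rot: [-0.997, 1.493, -1.493]
wrist_force: [-0.2, -0.3, -1.7]
width: 0.687
[-0.61426996  0.45842675 -1.58899599] [ 0.0322483  -0.03074825  0.00713964] [0.44002765 0.29150705 0.07815088]
[ 1.00286393  0.2914564  -1.10196677] [-0.00031075  0.01620461  0.00708476] [0.44005004 0.29153624 0.07818687]
[ 0.86583824  0.02535204 -2.12285113] [-0.00903105  0.04276855 -0.01081681] [0.44004655 0.29151575 0.07817087]
[ 0.20955933 -0.02453925 -1.53783699] [-0.04117304 -0.03625922 -0.06717467] [0.44005223 0.29155327 0.07820484]
```

View pics/scene3.png

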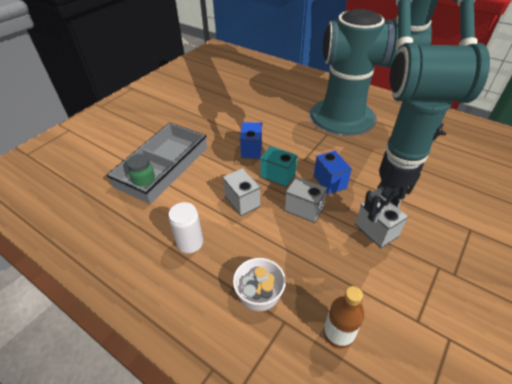

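It reads about 1.6 N, so the left tin is empty. I set it down, release and rise.

```bash
python3 -m jog '[[0,0,-8,0,50],[0,0,-16,0,50],[0,0,-22,0,50],[0,0,-26,0,50],[0,0,-28,0,50],[0,0,-29,0,50],[0,0,-30,0,50],[0,0,-30,0,50],[0,0,-30,0,85],[0,0,-30,0,85]]'
python3 -m jog '[[0,0,0,0,85],[0,0,0,0,85],[0,0,0,0,85],[0,0,5,0,85],[0,0,20,0,85],[0,0,45,0,85],[0,0,75,0,85],[0,0,105,0,85],[0,0,110,0,85],[0,0,110,0,85]]'
python3 - <<'E'
from workcell import bot
from h import *
import pickle
c=bot.read_camera("wrist");cv2.imwrite("pics/w4.png",c["pixels"][:,:,::-1])
print(bot.read_state()["tool_pos"])
E
```

```text
time: 8.05
tool_pos: [0.4405, 0.2918, 0.0485]
tcp_rot: [-0.995, 1.493, -1.493]
wrist_force: [-0.3, 0.6, -0.4]
width: 0.995
time: 9.3
tool_pos: [0.4401, 0.2916, 0.1586]
tcp_rot: [-0.996, 1.493, -1.493]
wrist_force: [-0.2, 0.3, -0.3]
width: 0.995
[0.43949798 0.29122089 0.1575026 ]
```

View pics/w4.png

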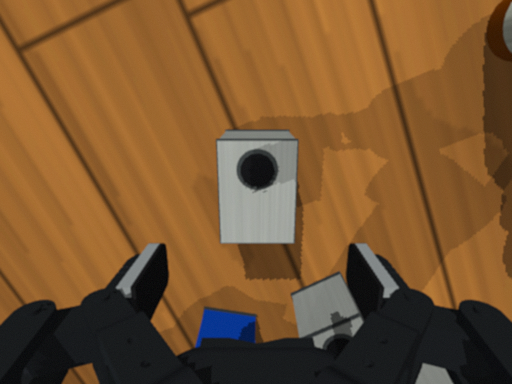

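The left tin stands upright where it was. On to the middle tin.

```bash
python3 -m jog '[[2,-25,0,5,85],[5,-55,0,10,85],[8,-90,0,15,85],[11,-125,0,20,85],[14,-155,0,25,85],[16,-178,0,28,85],[16,-186,0,28,85],[16,-186,0,28,85],[16,-186,0,28,85],[16,-186,0,28,85]]'
python3 - <<'E'
from workcell import bot
from h import *
c=bot.read_camera("wrist");cv2.imwrite("pics/w5.png",c["pixels"][:,:,::-1])
print(bot.read_state()["tool_pos"])
t=bot.read_camera("top"); cv2.imwrite("pics/t5.png",t["pixels"][:,:,::-1])
P=proj(c,[(.4564,.1053,.076)]);print(P)
E
```

```text
time: 10.6
tool_pos: [0.4559, 0.1062, 0.1581]
tcp_rot: [-1.253, 1.138, -1.138]
wrist_force: [0.7, 0.0, 0.1]
width: 0.994
[0.45598421 0.10618682 0.15817551]
[[257.52117302 196.68863504]]
```

View pics/w5.png

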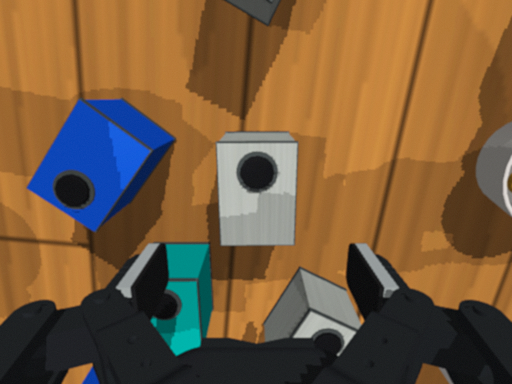

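The middle tin is centred (217–298, 140–245) and square to the jaws. I descend.

```bash
python3 -m jog '[[0,-1,-30,0,85],[0,-1,-60,0,85],[0,-1,-85,0,85],[0,-1,-100,0,85],[0,-1,-107,0,85],[0,-1,-110,0,85],[0,-1,-110,0,85],[0,-1,-110,0,50],[0,-1,-110,0,50],[0,-1,-110,0,50]]' 60
python3 -m jog '[[0,0,0,0,50],[0,0,0,0,50],[0,0,0,0,50],[0,0,0,0,50],[0,0,2,0,50],[0,0,5,0,50],[0,0,9,0,50],[0,0,14,0,50],[0,0,20,0,50],[0,0,26,0,50]]' 60
python3 -m jog '[[0,0,4,0,50],[0,0,4,0,50],[0,0,4,0,50],[0,0,4,0,50],[0,0,4,0,50],[0,0,4,0,50],[0,0,4,0,50],[0,0,4,0,50],[0,0,4,0,50],[0,0,4,0,50]]' 60
python3 - <<'E'
from workcell import bot
from h import *
for i in range(4): s=bot.read_state();print(s["wrist_force"],s["torque"],s["tool_pos"]);c=bot.read_camera("wrist")
cv2.imwrite("pics/w6.png",c["pixels"][:,:,::-1])
E
```

```text
time: 11.95
tool_pos: [0.4567, 0.1047, 0.0491]
tcp_rot: [-1.252, 1.138, -1.139]
wrist_force: [-1.1, -0.1, 6.0]
width: 0.685
time: 13.2
tool_pos: [0.4561, 0.1046, 0.0747]
tcp_rot: [-1.252, 1.139, -1.139]
wrist_force: [-0.4, 0.5, -1.4]
width: 0.686
time: 14.45
tool_pos: [0.456, 0.1045, 0.0782]
tcp_rot: [-1.253, 1.139, -1.139]
wrist_force: [-0.5, -1.4, -1.4]
width: 0.687
[-0.53886698 -1.43185468 -1.37933735] [-0.0057335  -0.00025987  0.0253563 ] [0.45603296 0.10451047 0.07820175]
[-0.16537727  0.05211096 -1.2878901 ] [0.01029248 0.06961115 0.01955291] [0.45600947 0.10453797 0.07816242]
[ 0.3488022   0.49225904 -1.82124305] [-0.04303987  0.03231954  0.04553375] [0.45602483 0.1045267  0.078169  ]
[-0.47978207  0.06967103 -0.85099883] [ 0.00240865 -0.07273824 -0.02810631] [0.45603275 0.10452212 0.07818168]
```

View pics/w6.png

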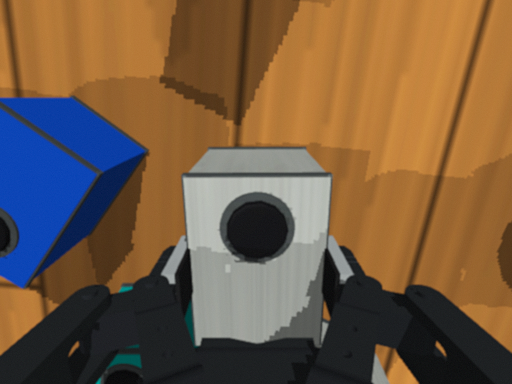

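The middle tin is held (185–330, 170–345) and reads about 1.4 N, so it is also empty. I set it down.

```bash
python3 -m jog '[[0,0,-8,0,50],[0,0,-16,0,50],[0,0,-22,0,50],[0,0,-26,0,50],[0,0,-28,0,50],[0,0,-29,0,50],[0,0,-30,0,50],[0,0,-30,0,50],[0,0,-30,0,85],[0,0,-30,0,85]]'
python3 -m jog '[[0,0,0,0,85],[0,0,0,0,85],[0,0,0,0,85],[0,0,5,0,85],[0,0,20,0,85],[0,0,45,0,85],[0,0,75,0,85],[0,0,105,0,85],[0,0,110,0,85],[0,0,110,0,85]]'
python3 -m jog '[[4,-10,0,-5,85],[15,-32,0,-10,85],[27,-60,0,-15,85],[40,-90,0,-20,85],[54,-120,0,-25,85],[65,-142,0,-28,85],[70,-151,0,-28,85],[70,-151,0,-28,85],[70,-151,0,-28,85],[70,-151,0,-28,85]]'
python3 - <<'E'
from workcell import bot
from h import *
c=bot.read_camera("wrist");cv2.imwrite("pics/w7.png",c["pixels"][:,:,::-1])
P=proj(c,[(.526,-.0466,.076)]);print(P)
E
```

```text
time: 15.9
tool_pos: [0.4565, 0.1046, 0.0485]
tcp_rot: [-1.252, 1.138, -1.139]
wrist_force: [-0.3, 0.2, 0.0]
width: 0.997
time: 17.15
tool_pos: [0.4562, 0.1045, 0.1586]
tcp_rot: [-1.252, 1.138, -1.139]
wrist_force: [-0.3, -0.4, -0.7]
width: 1.002
time: 18.4
tool_pos: [0.5256, -0.0457, 0.1581]
tcp_rot: [-0.998, 1.492, -1.492]
wrist_force: [0.0, -0.8, -0.9]
width: 0.998
[[258.16125414 196.28202146]]
```

View pics/w7.png

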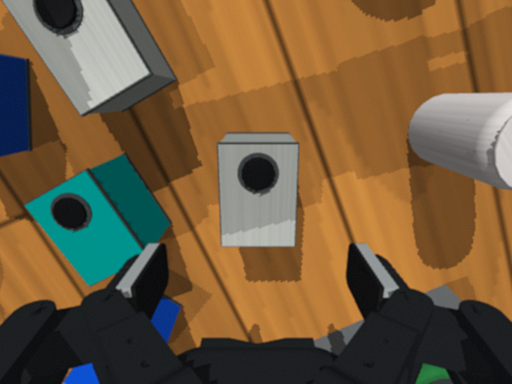

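The right tin is centred (218–298, 143–247) with the middle tin upright at upper left. I descend and lift.

```bash
python3 -m jog '[[0,-1,-30,0,85],[0,-1,-60,0,85],[0,-1,-85,0,85],[0,-1,-100,0,85],[0,-1,-107,0,85],[0,-1,-110,0,85],[0,-1,-110,0,85],[0,-1,-110,0,50],[0,-1,-110,0,50],[0,-1,-110,0,50]]' 80
python3 -m jog '[[0,0,0,0,50],[0,0,0,0,50],[0,0,0,0,50],[0,0,0,0,50],[0,0,2,0,50],[0,0,5,0,50],[0,0,9,0,50],[0,0,14,0,50],[0,0,20,0,50],[0,0,26,0,50]]' 80
python3 -m jog '[[0,0,4,0,50],[0,0,4,0,50],[0,0,4,0,50],[0,0,4,0,50],[0,0,4,0,50],[0,0,4,0,50],[0,0,4,0,50],[0,0,4,0,50],[0,0,4,0,50],[0,0,4,0,50]]' 80
python3 - <<'E'
from workcell import bot
from h import *
for i in range(4): s=bot.read_state();print(s["wrist_force"],s["torque"],s["tool_pos"]);c=bot.read_camera("wrist")
cv2.imwrite("pics/w8.png",c["pixels"][:,:,::-1])
E
```

```text
time: 19.7
tool_pos: [0.5264, -0.0474, 0.0493]
tcp_rot: [-0.996, 1.493, -1.493]
wrist_force: [-3.1, -0.2, 5.4]
width: 0.689
time: 20.95
tool_pos: [0.5261, -0.0475, 0.0747]
tcp_rot: [-0.996, 1.493, -1.493]
wrist_force: [0.6, 1.2, -7.1]
width: 0.68
time: 22.2
tool_pos: [0.526, -0.0475, 0.0782]
tcp_rot: [-0.997, 1.493, -1.493]
wrist_force: [-0.2, 0.2, -6.4]
width: 0.679
[-0.21788813  0.19412239 -6.43059267] [ 0.01668972  0.04691328 -0.04359709] [ 0.52604364 -0.04749069  0.07819368]
[ 0.64608483  0.43805625 -6.42036529] [-0.01882765  0.10644076  0.01437962] [ 0.52605951 -0.04749056  0.07821185]
[ 0.02997752 -0.52970339 -6.1612439 ] [0.02805704 0.0333024  0.07237795] [ 0.52602136 -0.04746121  0.07817808]
[-0.26993585 -0.01744094 -5.40865138] [-0.01005605 -0.01954676 -0.00811251] [ 0.52605224 -0.04747387  0.07819996]
```

View pics/w8.png

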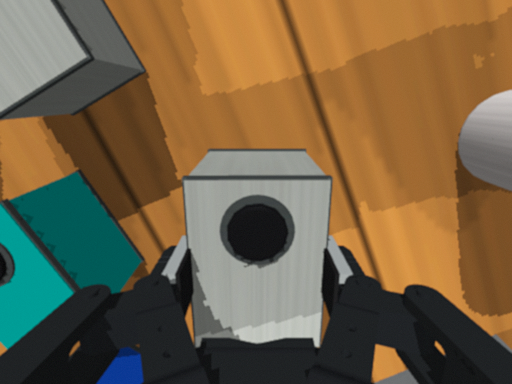

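The right tin weighs about 6.2 N, so it is the full one. I raise it and carry it to the cell centre at (475,-340), yaw 5.4°.

```bash
python3 -m jog '[[0,0,8,0,50],[0,0,20,0,50],[0,0,35,0,50],[0,0,50,0,50],[0,0,62,0,50],[-1,-6,70,2,50],[-4,-20,75,4,50],[-8,-40,80,7,50],[-12,-65,80,10,50],[-17,-92,80,13,50]]' 80
python3 -m jog '[[-5,-28,0,3,50],[-10,-56,0,6,50],[-15,-84,0,9,50],[-20,-112,0,12,50],[-25,-140,0,14,50],[-29,-165,0,15,50],[-32,-185,0,15,50],[-34,-197,0,15,50],[-34,-200,0,15,50],[-34,-200,0,15,50]]' 80
python3 - <<'E'
from workcell import bot
from h import *
from scipy.spatial.transform import Rotation as Ro
s=bot.read_state();R=Ro.from_rotvec(s["tcp_rot"]).as_matrix();print(s["tool_pos"],s["wrist_force"],s["width"],"jaw yaw",np.degrees(np.arctan2(R[1,2],R[0,2])))
for n in("scene","top","wrist"):
    c=bot.read_camera(n);cv2.imwrite(f"pics/{n}9.png",c["pixels"][:,:,::-1])
E
```

```text
time: 23.65
tool_pos: [0.509, -0.1401, 0.1589]
tcp_rot: [-1.127, 1.329, -1.33]
wrist_force: [0.4, 0.6, -5.8]
width: 0.682
time: 24.9
tool_pos: [0.4751, -0.339, 0.158]
tcp_rot: [-1.252, 1.139, -1.138]
wrist_force: [-0.7, 0.2, -6.3]
width: 0.684
[ 0.47507249 -0.3390009   0.15804019] [-0.67346586  0.20943097 -6.33551289] 0.6836581336375409 jaw yaw 5.448838971266346
```

View pics/wrist9.png

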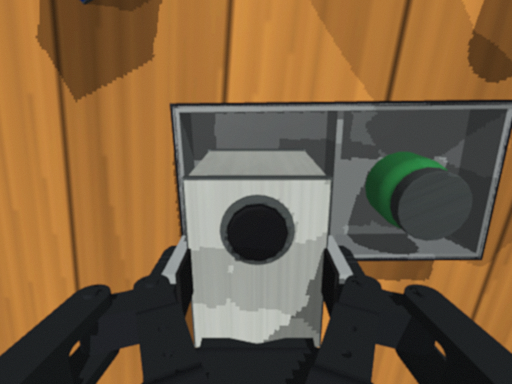

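View pics/scene9.png

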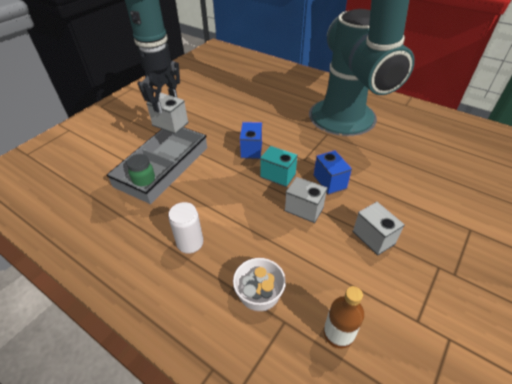

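The wrist view shows the crate rim's left edge at col ~175, its cross wall at col ~338 and its far (+y) wall at row ~107. I refine the cell from these.

```bash
python3 - <<'E'
from workcell import bot
from h import *
c=bot.read_camera("wrist")
im=c["pixels"][90:270,160:512,::-1];cv2.imwrite("pics/w10.png",cv2.resize(im,None,fx=2.2,fy=2.2,interpolation=cv2.INTER_CUBIC))
import pickle;pickle.dump(c,open("w10.pkl","wb"))
for p in [(172,104),(511,101),(340,108),(480,260),(330,255),(180,180)]: print(p,(ray(c,p,.05)*1000).round(1))
E
```

```text
(172, 104) [[ 400.5 -276.7]]
(511, 101) [[ 670.5 -248.5]]
(340, 108) [[ 535.3 -266.9]]
(480, 260) [[ 689.4 -390.1]]
(330, 255) [[ 549.  -398.4]]
(180, 180) [[ 408.4 -339.4]]
```

View pics/w10.png

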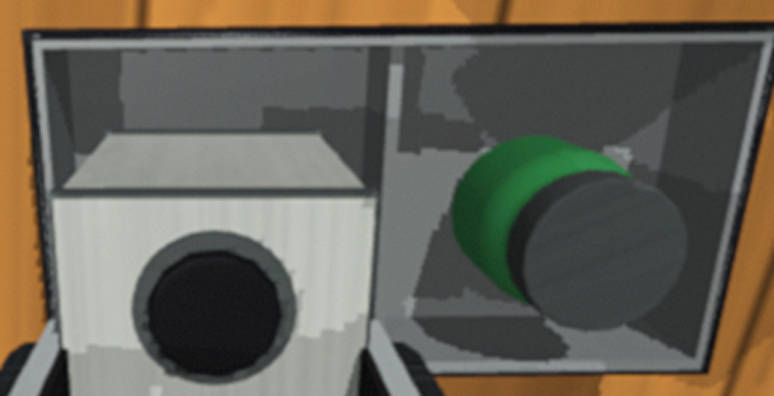

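Two measurements put the cell centre at (476±1,-340), so the tool is over it. I lower slowly.

```bash
python3 -m jog '[[1,-1,-10,0,50],[1,-1,-25,0,50],[1,-1,-42,0,50],[1,-1,-58,0,50],[1,-1,-72,0,50],[1,-1,-83,0,50],[1,-1,-92,0,50],[1,-1,-98,0,50],[1,-1,-101,0,50],[1,-1,-102,0,50]]' 80
python3 -m jog '[[0,0,0,0,50],[0,0,-1,0,50],[0,0,-1,0,50],[0,0,-2,0,50],[0,0,-2,0,50],[0,0,-3,0,50],[0,0,-3,0,50],[0,0,-3,0,50],[0,0,-3,0,50],[0,0,-3,0,50]]' 80
python3 - <<'E'
from workcell import bot
from h import *
for i in range(3):
    s=bot.read_state();print(s["wrist_force"],s["tool_pos"],s["width"]);c=bot.read_camera("wrist")
cv2.imwrite("pics/w11.png",c["pixels"][:,:,::-1])
E
```

```text
time: 26.35
tool_pos: [0.4762, -0.3406, 0.0563]
tcp_rot: [-1.253, 1.138, -1.139]
wrist_force: [0.1, -0.3, -6.1]
width: 0.685
time: 27.6
tool_pos: [0.4762, -0.3407, 0.0543]
tcp_rot: [-1.253, 1.138, -1.139]
wrist_force: [-5.3, 1.8, 6.6]
width: 0.677
[-5.26902465  1.78849425  6.64269125] [ 0.47618716 -0.34066635  0.05432502] 0.6772644156722074
[-3.71514238  2.70242404  6.92749924] [ 0.47619212 -0.34067357  0.05432871] 0.6853764586265811
[-4.4534733   3.00956664  6.39455607] [ 0.47622493 -0.34066729  0.05432911] 0.6855688323634914
```

View pics/w11.png

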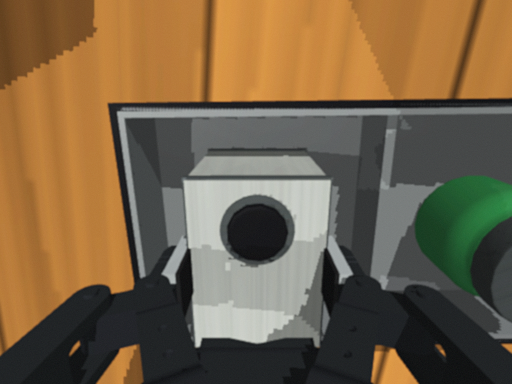

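The tin is in the cell and on the floor: the wrist force went from −6 to +6.6 N. I release and rise.

```bash
python3 -m jog '[[0,0,0,0,66],[0,0,0,0,70],[0,0,0,0,76],[0,0,0,0,76],[0,0,0,0,76],[0,0,3,0,76],[0,0,10,0,76],[0,0,25,0,76],[0,0,50,0,76],[0,0,80,0,76]]'
python3 -m jog '[[0,0,30,0,76],[0,-40,60,0,76],[0,-80,60,0,76],[0,-120,60,0,76],[0,-160,60,0,76],[0,-200,60,0,76],[0,-200,60,0,76],[0,-200,60,0,76],[0,-200,60,0,76],[0,-200,60,0,76]]'
python3 - <<'E'
from workcell import bot
from h import *
s=bot.read_state();print(s["wrist_force"],s["tool_pos"],s["width"])
c=bot.read_camera("top");cv2.imwrite("pics/t12.png",c["pixels"][:,:,::-1])
d=bot.read_camera("scene");cv2.imwrite("pics/s12.png",d["pixels"][:,:,::-1])
for n,sd,z in(("left",(127,243),.076),("mid",(205,236),.076),("crate",(388,224),.081)):
    ct,cap,k=tin(c,sd,32 if n!="crate" else 30);print(n,np.round(rect(ray(c,ct,z)),1),ray(c,cap,z+.005)*1000)
E
```

```text
time: 29.0
tool_pos: [0.4759, -0.3404, 0.1346]
tcp_rot: [-1.253, 1.139, -1.139]
wrist_force: [0.2, 0.6, 0.2]
width: 0.888
time: 30.25
tool_pos: [0.4763, -0.5395, 0.1936]
tcp_rot: [-1.253, 1.138, -1.138]
wrist_force: [0.4, -0.4, 0.5]
width: 0.892
[ 0.44612502 -0.43834543  0.54395495] [ 0.47634283 -0.53950097  0.19359768] 0.8920168539316902
left [441.2 292.1  84.4  60.6  67.3] [[448.93193899 308.11562804]]
mid [456.4 105.4  61.   84.9   5.7] [[454.73569299 123.92849648]]
crate [ 485.8 -339.6   78.7   84.1    5.6] [[ 474.23167147 -320.47951085]]
```

View pics/t12.png

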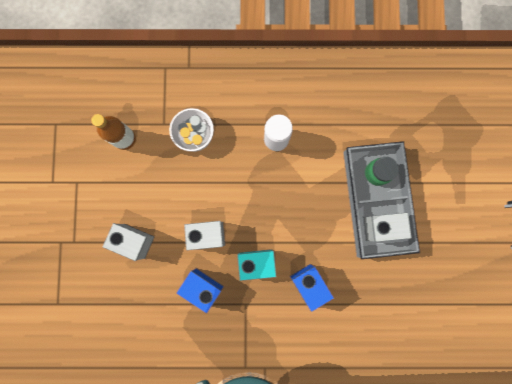

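View pics/s12.png

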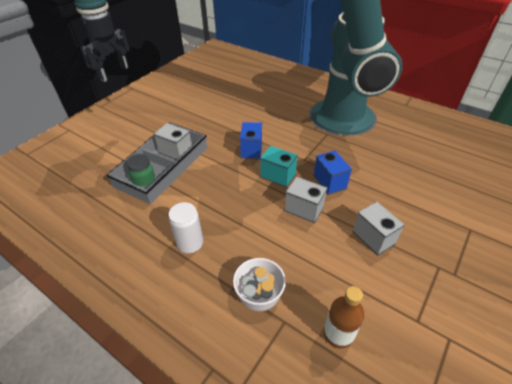

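The full tin stands in the cell at (391,228), the two empties have not moved, and the gripper is clear. I hand in.

```bash
python3 -c "
from workcell import bot
print(bot.finish_job())"
```

```text
the job is handed in; nothing more can be done
None
```

I lifted and weighed the three grey tins from left to right, and the right one was full. The net wrist readings were about 1.6 N left, 1.4 N middle and 6.2 N right. The right tin now stands upright in the crate's empty cell, and the left and middle tins are back where they stood. I handed the job in at about 30 s of the 72 s allowed; no verdict was reported.

**Last checks:**
- **Empties:** in the top view, the left tin is within 2 mm of its start and the middle tin within 1 mm, both upright.
- **Full tin:** judging by its cap, it sits within about 2 mm of the cell centre. The wrist force changed from −6 N to about +6.6 N as it was set down, so it was on the floor when I released it.
- **Other objects:** the jar, bottle, can and tub look unmoved, and the gripper is clear of everything.

**One disagreement:** the automatic outline of the tin in the crate came out too wide, at 79 mm instead of 60 mm, and its centre was about 10 mm off. I put this down to grey crate showing in the mask, so I relied on the cap position and the pictures instead.

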